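# Set out the reagents of a testing station

### The arm

A 6-joint arm with a two-finger parallel gripper is mounted at the origin on a cart in front of the work surface, level with it; the furniture and walls round the work are solid. World frame = base frame: x ahead of the robot, y to its left, z up, the work surface at z = 0. Lengths are in m, angles in rad, forces in N, time in s.
With the tool pointing down it reaches from about 0.275 to 0.85 m from the base axis. Payload 5.2 kg.
Tool frame: the origin (TCP) lies at the very end of the fingers, on their centre line; the grasp point (between the pads) lies 19 mm behind it; z points along the fingers, y is the line along which they close (so a half turn about z gives the same grasp; the last joint's range is limited). The gripper opens to 85 mm and grips with 20 to 120 N. Pads are 22 mm wide; open, the fingers measure 114 mm over their backs; the gripper's body (76 mm by 85 mm) begins 54 mm behind the grasp point. The pads swing forward as they close: fully open they stand 13 mm farther back than shut.
Start: joints at [-1.538, 0.259, 1.535, -0, 1.348, -0.203], TCP at [0.129, -0.535, 0.231] pointing down, gripper open.
Joint ranges: [-3.14, 3.14], [-0.91, 2.08], [0.19, 2.58], [-1.22, 4.36], [0.22, 2.71], [-3.12, 3.12]. Speed limits (rad/s): [2.57, 2.57, 3.14, 3.14, 3.14, 3.14].

### API

Orientations are given as a rotation vector (axis times angle).
In Python, from cell import arm gives the robot as it stands.
- The arm moves only by the tool drive_tool, never from a script. Its arguments are lists of equal length, an entry for each row: "translation": the shift along the tool's x, y, z in units of 0.025 m (1.0 is 0.025 m), a list of three; "spin": the turn about the tool's z in units of 0.12 rad (1.0 is 0.12 rad). A call has 1 to 8 rows; each row shifts and turns the commanded pose from where the row before left it, along the tool's axes as they then stand; what a row does not reach is not made up. A row lasts 1/10 s, in which the tool goes at most 50 mm and 8.59 degrees, less where a joint would pass 70% of its speed; a pose out of reach is approached as far as the arm can. A call with a number of a shift or a turn outside -1 to 1 is refused whole. A call with a gripper value outside its range is refused whole. "gripper" is the gripper command: -1 is fully open, 1 is shut, values between are in proportion, set as the call begins (left out, the last holds). The fingers move at their own pace and stop on an object; "squeeze" is the grip in N (left out, the last holds). Time passes only in rows, so rows that do not move let the fingers close. It gives the time, the measured TCP pose, the force, the opening and the grip force at its end, in the units of the state.
- arm.observe(): the state, without advancing time (a new reading comes with each control period).
- arm.read_camera(name): name is "side" or "top" or "wrist"; returns a dict with "color" (420x560x3 uint8, red, green, blue), "z_map" (420x560 float32, m along the optical axis (not along the pixel's ray), 0 where there is no reading), "fx", "fy", "cx", "cy" (pixels), "k1" (the pictures are not rectified: a ray, as slopes to the right and down, at radius r is drawn at 1 + k1 r^2 times it, then the intrinsics apply), "rvec" (rotation vector, rad) and "tvec" (3), from world to camera coordinates, as OpenCV has them. Camera axes: x right, y down, z forward; pixel columns grow to the right and rows downward; lengths in m; the calibration is good to about 2 mm. A picture is of the moment at which its call begins.
- arm.sign_off(): hands the job in; it is judged then, once.
The state is a dict: "t": time; "joint_pos": joint angles; "joint_vel": joint speeds; "tau": joint torques, N m; "tool_pos": TCP position; "tool_rot": TCP orientation; "ft_force": force on the tool from outside, world axes, zero at the start; "torque": the same for the moment, N m; "width": finger opening in m; "finger_force": force on a finger pad.
Only numpy, scipy, OpenCV 4.12 (cv2) and the standard library are available. Lean on these libraries where they do the work, as an engineer would, in place of code of your own. Each camera call takes 0.05 s, during which the arm holds its last target. There are 200 camera calls.

### The job

With the four containers that stand close beside the round white mat, to its left and right, set out the testing station: stand the white bottle in the blue ring between the bench meter and the slide box, the brown bottle with the black cap in the ring between the meter and the cork ring, and the red-capped dropper bottle in the ring between the slide box and the cork ring, each upright and centred in its ring. Stand the small vial with the blue contents upright on the middle of the slide box's lid. Do not tip anything over, and leave the glass beaker and the red pipette bulb behind the mat where they are.

Things in the scene. Friction and masses are not known exactly. Their poses are not given: they have to be found in the camera images.
- mat: Fixed round white mat, 430 mm across, 3 mm thick; origin at the centre of its underside. Three flat printed blue rings, 66 mm across, lie 81 mm from its centre: one toward its own -x (robot side), the others 120 degrees either side. Bench meter, slide box and cork ring stand on it, 280 mm apart in a triangle, order varying; each blue ring lies exactly half-way between two of them
- meter: Cream bench meter with a small display and knobs on its front, 102 x 105 x 54 mm high, fixed on the mat; origin at the centre of its underside, on the mat's top; its front faces its own -x
- slides: Closed dark blue-grey flat slide box, 98 (x) x 120 (y) x 36 mm high, fixed on the mat, the lid does not open; origin at the centre of its underside, on the mat's top, so its flat lid is 36 mm above the origin; the middle of the lid is straight above the origin
- ring: Brown cork ring, 83 mm across, 27 mm high, fixed on the mat; origin at the centre of its underside, on the mat's top
- white_bottle_centre (a point): White plastic bottle with white cap, loose, upright on the bench close to the left or right of the mat at the start; 78 mm high, round body 48 mm across up to about 45 mm above its foot, narrower above; 0.07 kg. This point is on its axis, 39 mm above its foot; z up along the bottle
- brown_bottle_centre (a point): Brown glass bottle with black cap, loose, upright on the bench close to the left or right of the mat at the start; 93 mm high, round body 42 mm across up to about 60 mm above its foot, cap 28 mm across; 0.09 kg. This point is on its axis, 46.5 mm above its foot; z up along the bottle
- dropper_centre (a point): Small brown glass dropper bottle with red cap, loose, upright on the bench close to the left or right of the mat at the start; 68 mm high, round body 34 mm across up to about 40 mm above its foot, cap 20 mm across; 0.04 kg. This point is on its axis, 34 mm above its foot; z up along the bottle
- blue_vial_centre (a point): Small clear vial with blue contents and black cap, loose, upright on the bench close to the left or right of the mat at the start; 22 mm across, 59 mm high, 0.02 kg. This point is on its axis, 29.5 mm above its foot; z up along the vial
- beaker_centre (a point): Bystander, to be left alone: small loose glass beaker, 59 mm across, 72 mm high, behind and to the left of the mat; this point is on its axis, 36 mm above its foot
- bulb_centre (a point): Bystander, to be left alone: loose red rubber pipette bulb, 51 mm across, 84 mm high, behind and to the right of the mat; this point is on its axis, 42 mm above its foot
Not all that is in view belongs to the job. What is shaped like the part that bears dropper_centre but purple is not meant. What is shaped like the part that bears white_bottle_centre but purple is not meant.

How it is judged:
At the end, for the whole second after the job is handed in: White bottle half-way between meter and slide box, black-capped bottle between meter and cork ring, red-capped dropper between slide box and cork ring, each on the mat within 15 mm of its blue ring's centre; vial on the lid within 15 mm of its middle; all upright within 0.1 rad, released, at rest (horizontal distance between each of white_bottle_centre, brown_bottle_centre and meter below 0.155 m and horizontal distance between each of white_bottle_centre, dropper_centre and slides below 0.155 m and horizontal distance between white_bottle_centre and ring between 0.227487 and 0.257487 m and z of white_bottle_centre in the frame of mat between 0.038 and 0.046 m and horizontal distance between each of brown_bottle_centre, dropper_centre and ring below 0.155 m and horizontal distance between brown_bottle_centre and slides between 0.227487 and 0.257487 m and z of brown_bottle_centre in the frame of mat between 0.0455 and 0.0535 m and horizontal distance between dropper_centre and meter between 0.227487 and 0.257487 m and z of dropper_centre in the frame of mat between 0.033 and 0.041 m and horizontal distance between blue_vial_centre and slides below 0.015 m and z of blue_vial_centre in the frame of slides between 0.0605 and 0.0705 m and angle between each of white_bottle_centre, brown_bottle_centre, dropper_centre, blue_vial_centre's own z axis and vertical below 0.1 rad and linear speed of each of white_bottle, brown_bottle, dropper, blue_vial below 0.02 m/s); the robot touches nothing.
It fails at once if a bottle or the vial is tipped over (angle between any of white_bottle_centre, brown_bottle_centre, dropper_centre, blue_vial_centre's own z axis and vertical above 1.2 rad).
It fails at once if the beaker is pushed away or knocked over (distance of beaker_centre from where it was at the start of the episode above 0.02 m or angle between beaker_centre's own z axis and vertical above 0.4 rad).
It fails at once if the pipette bulb is pushed away or knocked over (distance of bulb_centre from where it was at the start of the episode above 0.02 m or angle between bulb_centre's own z axis and vertical above 0.4 rad).
It also fails if it takes over 120 s, if anything falls off the work surface, if the arm or the gripper's body presses on something with over 40 N, if the wrist force passes 120 N, or if a joint passes its speed limit or range.

## Working session

There is one attempt and no reset: what is moved stays moved. The work goes in short steps, Python scripts to look and compute and a tool call to move; the robot and the scene stay as the last step left them, time stands still between calls to the robot, and variables do not carry over. Pictures are saved under pics/ and viewed, at most 14 in all, crops included, and the job is handed in when it is done.

Besides the shell and the picture viewer there is one more tool, called after "Request:" as a command line: name --pt "numbers of a row" for each row, then --argument value for the rest. drive_tool: Moves the arm, as the interface text tells. Its arguments: {"type":"object","properties":{"translation":{"type":"array"},"spin":{"type":"array"},"gripper":{"type":"number"},"squeeze":{"type":"number"}},"required":["translation","spin"]}

```bash
ls; mkdir -p pics; cat > h.py <<'E'
import numpy as np, cv2
from cell import arm
def cam(n):
    return arm.read_camera(n)
def save(c,f): cv2.imwrite('pics/'+f, cv2.cvtColor(c['color'],cv2.COLOR_RGB2BGR))
def ray(c,u,v):
    xd=np.array([(u-c['cx'])/c['fx'],(v-c['cy'])/c['fy']]); x=xd.copy()
    for _ in range(20): x=xd/(1+c['k1']*(x@x))
    R=cv2.Rodrigues(np.array(c['rvec'],float))[0]; t=np.array(c['tvec'],float)
    return -R.T@t, R.T@np.array([x[0],x[1],1.])
def plane(c,u,v,z):
    o,d=ray(c,u,v); return o+d*(z-o[2])/d[2]
def depthpt(c,u,v):
    o,d=ray(c,u,v); return o+d*float(c['z_map'][int(round(v)),int(round(u))])
def cloud(c):
    H,W=c['z_map'].shape
    vv,uu=np.mgrid[:H,:W]
    xd=np.stack([(uu-c['cx'])/c['fx'],(vv-c['cy'])/c['fy']],-1); x=xd.copy()
    for _ in range(20): x=xd/(1+c['k1']*(x**2).sum(-1,keepdims=True))
    R=cv2.Rodrigues(np.array(c['rvec'],float))[0]; t=np.array(c['tvec'],float)
    P=np.concatenate([x,np.ones((H,W,1))],-1)*c['z_map'][...,None]
    return (P-t)@R
E
python3 - <<'E'
from h import *
for n in('top','side'):
    c=cam(n); save(c,n+'0.png'); print(n,c['fx'],c['k1'],ray(c,280,210)[0])
print(arm.observe())
E
```

```text
pics
top 543.1011750864611 0.0705463111769668 [0.42695062 0.03383232 1.51544126]
side 446.19688614974046 0.008483617093226856 [ 0.50561053 -0.88090054  0.8877968 ]
{'t': 0.1, 'joint_pos': array([-1.53779345e+00,  2.59278634e-01,  1.53597386e+00, -2.12157398e-05,
        1.34803415e+00, -2.02775772e-01]), 'joint_vel': array([ 0.00306995, -0.00170987, -0.00458649,  0.00184716, -0.00138073,
        0.00016305]), 'tau': array([ 2.63338246e-03, -4.46970856e+01, -2.91247237e+01, -2.73877922e-04,
        6.28271271e-03, -8.29235603e-06]), 'tool_pos': array([ 0.12849221, -0.53427969,  0.23055318]), 'tool_rot': array([-3.11810838e+00, -3.69311559e-01, -1.93121143e-04]), 'ft_force': array([-0.41565655,  0.34710762,  0.24065688]), 'torque': array([0.00489449, 0.0669162 , 0.00306872]), 'finger_force': 0.0, 'width': 0.08563916060692413}
```

View pics/top0.png

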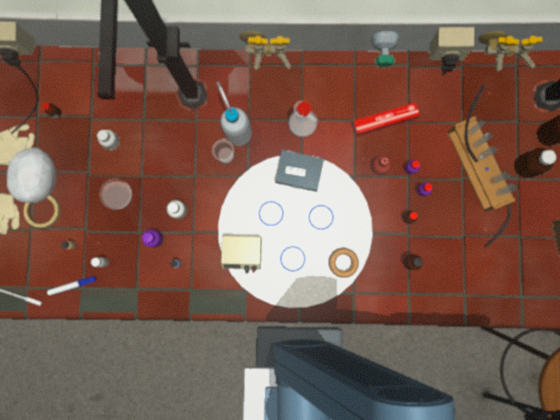

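View pics/side0.png

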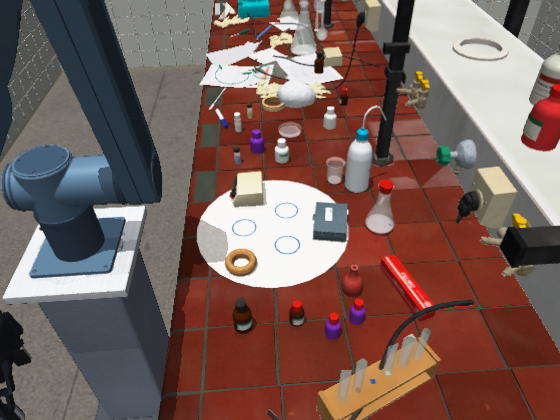

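```bash
python3 - <<'E'
from h import *
c=cam('top'); s=cam('side')
P=cloud(c); img=c['color']; hsv=cv2.cvtColor(img,cv2.COLOR_RGB2HSV)
for n,u,v in [('white',177,209),('brown',414,262),('drop',412,216),('vial',175,263),('wb2',108,138),('wb3',98,262),('bulb',382,164),('beaker',223,150),('meter',241,252),('slides',299,170),('cork',343,262),('purp',151,238)]:
    Q=P[v-25:v+26,u-25:u+26].reshape(-1,3); 
    zt=np.percentile(Q[...,2],99.5) 
    Q=P[v-12:v+13,u-12:u+13].reshape(-1,3); zt=Q[:,2].max(); T=Q[Q[:,2]>zt-0.006]
    print(n,'ztop',zt.round(3),'n',len(T),'xy',T[:,:2].mean(0).round(4),'rayplane',plane(c,u,v,zt)[:2].round(3))
# rings
m=cv2.inRange(hsv,(100,80,80),(130,255,255))
m[:190]=0;m[280:]=0;m[:,:250]=0;m[:,340:]=0
n,l,st,ce=cv2.connectedComponentsWithStats(m)
for i in range(1,n):
    if st[i,4]>15:
        u=st[i,0]+st[i,2]/2-.5; v=st[i,1]+st[i,3]/2-.5
        print('ring',st[i],plane(c,u,v,.003)[:2].round(4))
w=cv2.inRange(hsv,(0,0,150),(180,60,255)); w[:150]=0;w[310:]=0;w[:,:217]=0;w[:,375:]=0
pts=cv2.findNonZero(w); 
k=max(cv2.findContours(w,0,2)[0],key=cv2.contourArea); (u,v),r=cv2.minEnclosingCircle(k); print('mat',u,v,r,plane(c,u,v,.003))
big=lambda im,u0,v0,u1,v1,f: cv2.resize(im[v0:v1,u0:u1],None,fx=f,fy=f,interpolation=cv2.INTER_CUBIC)
a=big(img,140,190,300,290,4.5); b=big(s['color'],220,130,300,180,4.5)
cv2.imwrite('pics/crop1.png',a[:,:,::-1])
x=np.hstack([big(s['color'],220,120,310,200,4),big(s['color'],220,270,310,350,4)])
cv2.imwrite('pics/crop2.png',x[:,:,::-1])
E
```

```text
white ztop 1.515 n 2 xy [0.427  0.0338] rayplane [0.427 0.034]
brown ztop 1.515 n 3 xy [0.427  0.0338] rayplane [0.427 0.034]
drop ztop 1.515 n 3 xy [0.427  0.0338] rayplane [0.427 0.034]
vial ztop 0.069 n 5 xy [0.4311 0.3513] rayplane [0.43  0.343]
wb2 ztop 1.515 n 1 xy [0.427  0.0338] rayplane [0.427 0.034]
wb3 ztop 1.515 n 1 xy [0.427  0.0338] rayplane [0.427 0.034]
bulb ztop 1.515 n 2 xy [0.427  0.0338] rayplane [0.427 0.034]
beaker ztop 1.515 n 1 xy [0.427  0.0338] rayplane [0.427 0.034]
meter ztop 1.515 n 1 xy [0.427  0.0338] rayplane [0.427 0.034]
slides ztop 1.515 n 4 xy [0.427  0.0338] rayplane [0.427 0.034]
cork ztop 1.515 n 3 xy [0.427  0.0338] rayplane [0.427 0.034]
purp ztop 1.515 n 3 xy [0.427  0.0338] rayplane [0.427 0.034]
mat 293.7543029785156 231.25601196289062 78.87244415283203 [0.52380837 0.02892336 0.003     ]
```

View pics/crop2.png

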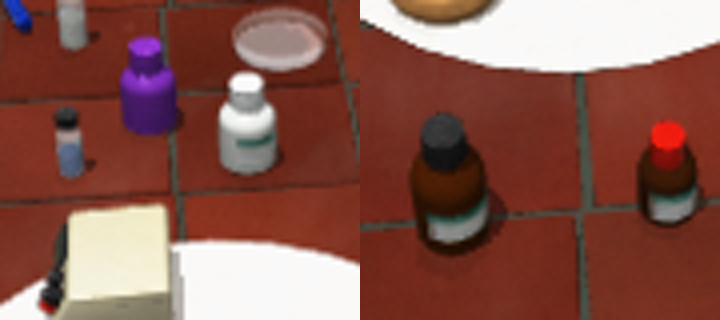

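Crop: the white bottle (side px 282,150), blue vial (237,156), black-capped bottle (242,316) and red-capped dropper (297,313) match the descriptions. The look-alikes I'm rejecting are purple (257,141), (333,326) and (357,311), and the farther white bottles (330,118) and (238,121).

```bash
python3 - <<'E'
from h import *
c=cam('top'); P=cloud(c); P[c['z_map']<=0]=np.nan; img=c['color']; hsv=cv2.cvtColor(img,cv2.COLOR_RGB2HSV)
for n,u,v,h in [('white',177,209,.078),('brown',414,262,.093),('drop',412,216,.068),('vial',175,263,.059),('meter',241,252,.057),('slides',299,170,.039),('cork',343,262,.03),('beaker',223,150,.072),('bulb',382,164,.084),('purp',151,238,.078),('flask',303,118,.1),('purpD',425,188,.068)]:
    w=30 if n in('meter','slides','cork') else 14
    Z=P[v-w:v+w+1,u-w:u+w+1]
    for tol in((.008,.02) if w==14 else (.008,)):
        M=np.abs(Z[...,2]-h)<tol; T=Z[M]; vv,uu=np.where(M)
        if len(T): print(n,tol,len(T),'med',np.median(T,0).round(4),'mid',((T.min(0)+T.max(0))/2).round(4),'ext',(T.max(0)-T.min(0)).round(3))
sub=hsv[195:275,255:340].astype(int); rgb=img[195:275,255:340].astype(int)
m=((rgb[...,2]-rgb[...,0])>25).astype(np.uint8)
n,l,st,ce=cv2.connectedComponentsWithStats(m,connectivity=8)
for i in range(1,n):
    if st[i,4]>10:
        vv,uu=np.where(l==i); (a,b),(d1,d2),_=cv2.fitEllipse(np.stack([uu,vv],1).astype(np.float32))
        print('ring',st[i],a+255,b+195,d1,d2,plane(c,a+255,b+195,.003)[:2].round(4))
# meter/slides minarea rect
for n,u,v,h in [('meter',241,252,.057),('slides',299,170,.039)]:
    Z=P[v-30:v+31,u-30:u+31]; T=Z[np.abs(Z[...,2]-h)<.008][:,:2]
    print(n,cv2.minAreaRect((T*1000).astype(np.float32)))
E
```

```text
white 0.008 83 med [0.5764 0.3511 0.0769] mid [0.5772 0.3522 0.0777] ext [0.025 0.027 0.014]
white 0.02 101 med [0.5764 0.3501 0.076 ] mid [0.5765 0.349  0.0721] ext [0.026 0.034 0.028]
brown 0.008 75 med [ 0.4442 -0.2924  0.0926] mid [ 0.4453 -0.2926  0.0926] ext [0.023 0.022 0.015]
brown 0.02 83 med [ 0.4441 -0.2914  0.0918] mid [ 0.4453 -0.292   0.0873] ext [0.023 0.023 0.025]
drop 0.008 46 med [ 0.5669 -0.2866  0.0677] mid [ 0.5668 -0.2883  0.0681] ext [0.018 0.019 0.015]
drop 0.02 66 med [ 0.5661 -0.2859  0.0653] mid [ 0.5661 -0.2848  0.062 ] ext [0.024 0.026 0.027]
vial 0.008 41 med [0.43   0.349  0.0576] mid [0.4301 0.3496 0.0583] ext [0.016 0.02  0.014]
vial 0.02 52 med [0.43   0.3482 0.0568] mid [0.4289 0.3496 0.0525] ext [0.019 0.02  0.026]
meter 0.008 1080 med [0.4682 0.1701 0.0549] mid [0.4618 0.1712 0.0569] ext [0.089 0.104 0.016]
slides 0.008 1420 med [0.6901 0.0174 0.039 ] mid [0.6911 0.0173 0.039 ] ext [0.111 0.131 0.016]
cork 0.008 439 med [ 0.4403 -0.1061  0.0276] mid [ 0.4396 -0.1076  0.03  ] ext [0.079 0.079 0.016]
beaker 0.008 146 med [0.7456 0.2234 0.0699] mid [
[... 769 characters left out ...]
6  0.0675] ext [0.018 0.018 0.015]
purpD 0.02 61 med [ 0.6413 -0.325   0.0664] mid [ 0.6427 -0.3257  0.0623] ext [0.019 0.021 0.028]
ring [  3   6  26  25 142] 270.6482963562012 213.1102180480957 23.505657196044922 23.717937469482422 [0.5736 0.0944]
ring [ 53  10  26  25 140] 320.5971450805664 216.98129653930664 23.432764053344727 23.996286392211914 [ 0.565  -0.0454]
ring [ 25  51  26  26 138] 292.3241844177246 258.4424819946289 23.987472534179688 24.039411544799805 [0.4483 0.0317]
meter ((461.7403869628906, 171.19439697265625), (89.13490295410156, 104.5291519165039), 0.16145950555801392)
slides ((689.38037109375, 17.435043334960938), (119.757568359375, 97.89205932617188), 78.61276245117188)
```

Request:
drive_tool --pt "0 0 0" --pt "0 0 0" --pt "0.97 -0.75 0" --pt "0.97 -0.75 0" --pt "0.97 -0.75 0" --pt "0.97 -0.75 0" --pt "0.97 -0.75 0" --pt "0.97 -0.75 0" --spin '[1, 0.97, 0, 0, 0, 0, 0, 0]' --gripper -1 --squeeze 30

```text
t: 1.05
tool_pos: [0.2749, -0.4214, 0.2312]
tool_rot: [-3.141, 0.001, 0.0]
ft_force: [0.3, -0.9, 0.1]
width: 0.0857
finger_force: 0.0
```

Request:
drive_tool --pt "0.97 -0.74 0.5" --pt "0.97 -0.74 0.5" --pt "0.97 -0.74 0.5" --pt "0.97 -0.74 0.5" --pt "0.97 -0.74 0.5" --pt "0.97 -0.74 0.5" --pt "0.95 -0.72 0.2" --pt "0 0 0" --spin '[0, 0, 0, 0, 0, 0, 0, 0]'

```text
t: 1.85
tool_pos: [0.4451, -0.2908, 0.1502]
tool_rot: [-3.139, -0.004, 0.001]
ft_force: [-0.6, 0.1, -0.7]
width: 0.0853
finger_force: 0.0
```

```bash
python3 - <<'E'
from h import *
print(arm.observe()['tool_pos'],arm.observe()['width'])
c=cam('wrist'); save(c,'w1.png'); P=cloud(c); M=np.abs(P[...,2]-.093)<.006; M&=(np.hypot(P[...,0]-.444,P[...,1]+.292)<.03); T=P[M]; print(len(T),np.median(T,0),(T.max(0)+T.min(0))/2)
E
```

```text
[ 0.44509928 -0.29080514  0.15021376] 0.08533963877986209
1300 [ 0.44611107 -0.29043112  0.09213684] [ 0.44494179 -0.29039596  0.09061695]
```

View pics/w1.png

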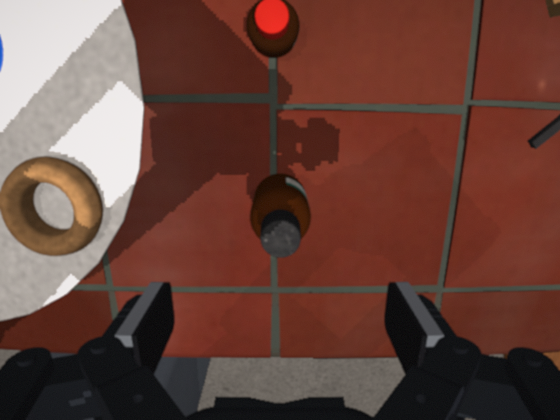

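The wrist view shows the black cap at (280,238) centred between the fingers (150 and 405), and the cork ring at left (52,205). Aligned within 1 mm, so I'll descend and grip.

Request:
drive_tool --pt "0 0 0.8" --pt "0 0 0.8" --pt "0 0 0.8" --pt "0 0 0.8" --pt "0 0 0.8" --pt "0 0 0.6" --pt "0 0 0.36" --pt "0 0 0" --spin '[0, 0, 0, 0, 0, 0, 0, 0]'

```text
t: 2.7
tool_pos: [0.4423, -0.2936, 0.0265]
tool_rot: [-3.14, 0.002, 0.002]
ft_force: [-0.1, -0.4, -0.5]
width: 0.0854
finger_force: 0.0
```

Request:
drive_tool --pt "0 0 0" --pt "0 0 0" --pt "0 0 0" --pt "0 0 0" --pt "0 0 0" --pt "0 0 0" --pt "0 0 0" --pt "0 0 0" --spin '[0, 0, 0, 0, 0, 0, 0, 0]' --gripper 1 --squeeze 30

```text
t: 3.5
tool_pos: [0.4439, -0.2939, 0.0283]
tool_rot: [3.14, -0.0, 0.002]
ft_force: [-0.6, 0.1, 6.3]
width: 0.0412
finger_force: 30.2
```

Request:
drive_tool --pt "0 0 -0.5" --pt "0 0 -0.9" --pt "0 0 -0.9" --pt "0 0 -0.9" --pt "0 -0.5 -0.3" --pt "0 -0.9 0" --pt "0 -0.9 0" --pt "0 -0.9 0" --spin '[0, 0, 0, 0, 0, 0, 0, 0]'

```text
t: 4.3
tool_pos: [0.4428, -0.2115, 0.1145]
tool_rot: [-3.141, 0.001, 0.001]
ft_force: [-0.0, -0.1, 0.3]
width: 0.0409
finger_force: 30.6
```

Request:
drive_tool --pt "0 -0.9 0" --pt "0 -0.9 0" --pt "0 -0.9 0" --pt "0 -0.9 0" --pt "0 -0.9 0" --pt "0 -0.9 0" --pt "0 -0.9 0" --pt "0 -0.9 0" --spin '[0, 0, 0, 0, 0, 0, 0, 0]'

```text
t: 5.1
tool_pos: [0.4425, -0.0316, 0.1145]
tool_rot: [-3.141, 0.001, 0.002]
ft_force: [-0.7, -0.6, -0.8]
width: 0.041
finger_force: 30.6
```

Request:
drive_tool --pt "0 -0.9 0" --pt "0 -0.9 0" --pt "0 -0.4 0" --pt "0 0 0" --pt "0 0 0" --spin '[0, 0, 0, 0, 0]'

```text
t: 5.6
tool_pos: [0.4434, 0.0214, 0.1147]
tool_rot: [3.141, 0.001, -0.0]
ft_force: [1.0, -0.6, -1.1]
width: 0.041
finger_force: 30.6
```

```bash
python3 - <<'E'
from h import *
s=arm.observe(); print(s['tool_pos'],s['width'],s['tool_rot'])
c=cam('wrist'); P=cloud(c); img=c['color'].astype(int)
save(c,'w2.png')
E
```

```text
[0.44341308 0.02138974 0.11471902] 0.041014273861073355 [ 3.14123443e+00  5.14494018e-04 -3.31061786e-04]
```

View pics/w2.png

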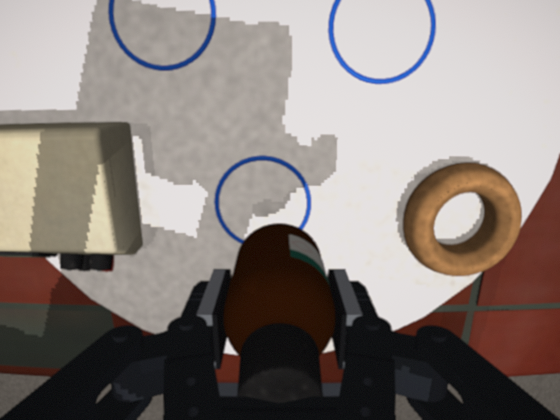

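The bottle is held upright at (282,300). The front ring is at (263,202), the other rings at (162,25) and (382,35), and the cork ring at (462,220). I'll refine the ring positions from here.

```bash
python3 - <<'E'
from h import *
c=cam('wrist'); i=c['color'].astype(int)
m=((i[...,2]-i[...,0])>40).astype(np.uint8); m[260:]=0
n,l,st,ce=cv2.connectedComponentsWithStats(m,connectivity=8)
for k in range(1,n):
    if st[k,4]>100:
        v,u=np.where(l==k); Q=np.array([plane(c,a,b,.003)[:2] for a,b in zip(u,v)])
        A=np.c_[2*Q,np.ones(len(Q))]; x=np.linalg.lstsq(A,(Q**2).sum(1),rcond=None)[0]
        print(st[k],x[:2].round(4),np.sqrt(x[2]+x[:2]@x[:2]).round(4))
E
```

```text
[108   0 108  71 881] [0.5735 0.0963] 0.0328
[ 328    0  107   84 1189] [ 0.5649 -0.043 ] 0.0328
[214 156  97  88 917] [0.4487 0.034 ] 0.0329
```

Request:
drive_tool --pt "0.16 -0.46 0" --pt "0 0 0.6" --pt "0 0 0.8" --pt "0 0 0.8" --pt "0 0 0.6" --pt "0 0 0.3" --pt "0 0 0.2" --pt "0 0 0" --spin '[0, 0, 0, 0, 0, 0, 0, 0]'

```text
t: 6.5
tool_pos: [0.4477, 0.033, 0.0321]
tool_rot: [-3.141, 0.001, 0.001]
ft_force: [0.1, 0.8, -1.0]
width: 0.0408
finger_force: 30.6
```

Request:
drive_tool --pt "0 0 0" --pt "0 0 0" --spin '[0, 0]'

```text
t: 6.7
tool_pos: [0.4482, 0.0329, 0.0329]
tool_rot: [3.141, -0.001, 0.002]
ft_force: [-0.7, -0.5, 0.4]
width: 0.0405
finger_force: 30.6
```

Request:
drive_tool --pt "0 0 0.05" --pt "0 0 0" --spin '[0, 0]'

```text
t: 6.9
tool_pos: [0.4479, 0.033, 0.0314]
tool_rot: [3.141, -0.001, 0.001]
ft_force: [-0.2, 0.0, -0.7]
width: 0.0409
finger_force: 30.7
```

Request:
drive_tool --pt "0 0 0" --pt "0 0 0" --pt "0 0 0" --pt "0 0 0" --pt "0 0 0" --pt "0 0 0" --spin '[0, 0, 0, 0, 0, 0]' --gripper -1

```text
t: 7.5
tool_pos: [0.4476, 0.033, 0.0311]
tool_rot: [-3.142, 0.001, 0.0]
ft_force: [0.5, 0.1, 0.6]
width: 0.0854
finger_force: 0.0
```

Request:
drive_tool --pt "0 0 -0.6" --pt "0 0 -0.9" --pt "0 0 -0.9" --pt "0 0 -0.9" --pt "0 0 -0.9" --pt "0 0 -0.4" --pt "0 0 0" --spin '[0, 0, 0, 0, 0, 0, 0]'

```text
t: 8.2
tool_pos: [0.4486, 0.0329, 0.1472]
tool_rot: [3.141, -0.001, 0.005]
ft_force: [-0.3, -0.8, -0.8]
width: 0.085
finger_force: 0.0
```

```bash
cat >> h.py <<'E'
def top(c,x,y,h,r=.03):
    P=cloud(c); P[c['z_map']<=0]=np.nan
    T=P[(np.abs(P[...,2]-h)<.006)&(np.hypot(P[...,0]-x,P[...,1]-y)<r)]
    return len(T), np.median(T,0).round(4) if len(T) else None, ((T.max(0)+T.min(0))/2).round(4) if len(T) else None
E
python3 - <<'E'
from h import *
print(arm.observe()['tool_pos'],arm.observe()['width'],top(cam('wrist'),.448,.033,.096))
E
```

```text
[0.44855797 0.03289173 0.14717631] 0.08500443063421367 (1383, array([0.4501, 0.0342, 0.0951]), array([0.449 , 0.0339, 0.0935]))
```

Request:
drive_tool --pt "0.34 0.91 0" --pt "0.34 0.91 0" --pt "0.34 0.91 0" --pt "0.34 0.91 0" --pt "0.34 0.91 0" --pt "0.34 0.91 0" --pt "0.34 0.91 0" --pt "0.34 0.91 0" --spin '[0, 0, 0, 0, 0, 0, 0, 0]'

```text
t: 9.05
tool_pos: [0.5148, -0.1496, 0.1441]
tool_rot: [-3.14, 0.001, 0.005]
ft_force: [0.3, -0.3, 0.1]
width: 0.0853
finger_force: 0.0
```

Request:
drive_tool --pt "0.34 0.91 0" --pt "0.34 0.91 0" --pt "0.34 0.91 0.3" --pt "0.34 0.91 0.3" --pt "0.34 0.91 0.3" --pt "0.34 0.91 0.3" --pt "0 0 0" --pt "0 0 0" --spin '[0, 0, 0, 0, 0, 0, 0, 0]'

```text
t: 9.85
tool_pos: [0.5653, -0.2851, 0.1137]
tool_rot: [-3.139, 0.002, 0.005]
ft_force: [0.3, 0.9, 0.2]
width: 0.0856
finger_force: 0.0
```

```bash
python3 - <<'E'
from h import *
c=cam('wrist'); print(arm.observe()['tool_pos'],top(c,.566,-.286,.068))
i=cv2.cvtColor(c['color'],cv2.COLOR_RGB2HSV); m=(cv2.inRange(i,(0,220,200),(8,255,255)))
k=max(cv2.findContours(m,0,2)[0],key=cv2.contourArea);(u,v),r=cv2.minEnclosingCircle(k);print(u,v,r,plane(c,u,v,.068))
E
```

```text
[ 0.56551154 -0.28465481  0.1144375 ] (969, array([ 0.569 , -0.2848,  0.0671]), array([ 0.5679, -0.285 ,  0.0655]))
287.0 254.0 9.999999747378752e-05 [ 0.56104134 -0.28862795  0.068     ]
```

Request:
drive_tool --pt "0.1 0 0.8" --pt "0 0 0.8" --pt "0 0 0.8" --pt "0 0 0.8" --pt "0 0 0.6" --pt "0 0 0.44" --pt "0 0 0" --spin '[0, 0, 0, 0, 0, 0, 0]'

```text
t: 10.6
tool_pos: [0.568, -0.2844, 0.0085]
tool_rot: [-3.14, 0.0, 0.004]
ft_force: [0.4, 0.4, 0.1]
width: 0.0854
finger_force: 0.0
```

Request:
drive_tool --pt "0 0 0" --pt "0 0 0" --pt "0 0 0" --pt "0 0 0" --pt "0 0 0" --pt "0 0 0" --pt "0 0 0" --pt "0 0 0" --spin '[0, 0, 0, 0, 0, 0, 0, 0]' --gripper 1 --squeeze 30

```text
t: 11.4
tool_pos: [0.5694, -0.2859, 0.0111]
tool_rot: [3.141, -0.001, 0.002]
ft_force: [-0.5, 0.9, 6.4]
width: 0.0316
finger_force: 30.1
```

Request:
drive_tool --pt "0 0 -0.3" --pt "0 0 -0.4" --pt "0 0 -0.5" --pt "0 0 0" --spin '[0, 0, 0, 0]'

```text
t: 11.8
tool_pos: [0.5703, -0.2866, 0.0427]
tool_rot: [3.139, -0.001, 0.005]
ft_force: [0.8, -0.2, 0.5]
width: 0.0318
finger_force: 29.8
```

```bash
python3 - <<'E'
from h import *
c=cam('wrist'); save(c,'w3.png'); s=cam('side'); 
x=np.hstack([cv2.resize(c['color'],(440,330)),cv2.resize(s['color'][270:345,250:340],(360,330))[:,:360]])
cv2.imwrite('pics/c3.png',x[:,:,::-1]); print(arm.observe()['tool_pos'],arm.observe()['width'],top(c,.567,-.285,.068+.03,.03))
E
```

```text
[ 0.56925879 -0.28584636  0.0408468 ] 0.031775979357541444 (4341, array([ 0.5759, -0.2863,  0.0984]), array([ 0.5736, -0.2852,  0.0974]))
```

View pics/c3.png

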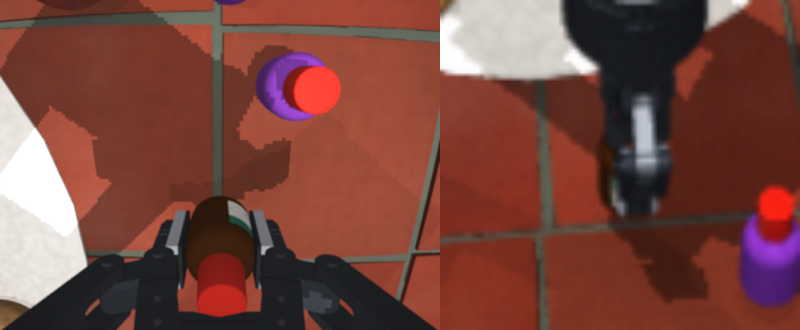

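The left half shows the dropper held between the pads, cap at (222,283), lifted about 30 mm. The purple look-alike at (300,90) is untouched.

Request:
drive_tool --pt "0 0 -0.5" --pt "0 -0.4 -0.5" --pt "0 -0.9 0" --pt "0 -0.9 0" --pt "0 -0.9 0" --pt "0 -0.9 0" --pt "0 -0.9 0" --pt "0 -0.9 0" --spin '[0, 0, 0, 0, 0, 0, 0, 0]'

```text
t: 12.7
tool_pos: [0.5684, -0.1376, 0.0652]
tool_rot: [-3.141, -0.0, 0.0]
ft_force: [0.8, -1.3, -0.5]
width: 0.0319
finger_force: 29.8
```

Request:
drive_tool --pt "-0.12 -0.9 0" --pt "0 -0.9 0" --pt "0 -0.9 0" --pt "0 -0.9 0" --pt "0 -0.26 0" --pt "0 0 0" --pt "0 0 0" --pt "0 0 0" --spin '[0, 0, 0, 0, 0, 0, 0, 0]'

```text
t: 13.5
tool_pos: [0.5661, -0.0448, 0.0651]
tool_rot: [3.141, -0.002, 0.0]
ft_force: [-0.5, 0.8, -0.4]
width: 0.0319
finger_force: 29.8
```

```bash
python3 - <<'E'
from h import *
c=cam('side'); save(c,'s4.png'); t=cam('top'); o=arm.observe(); print(o['tool_pos'],o['width'],top(t,.567,-.047,.125))
cv2.imwrite('pics/c4.png',cv2.resize(c['color'][150:300,200:380],None,fx=4,fy=4,interpolation=2)[:,:,::-1])
E
```

```text
[ 0.56611578 -0.04492375  0.06505263] 0.031649379513696056 (0, None, None)
```

View pics/c4.png

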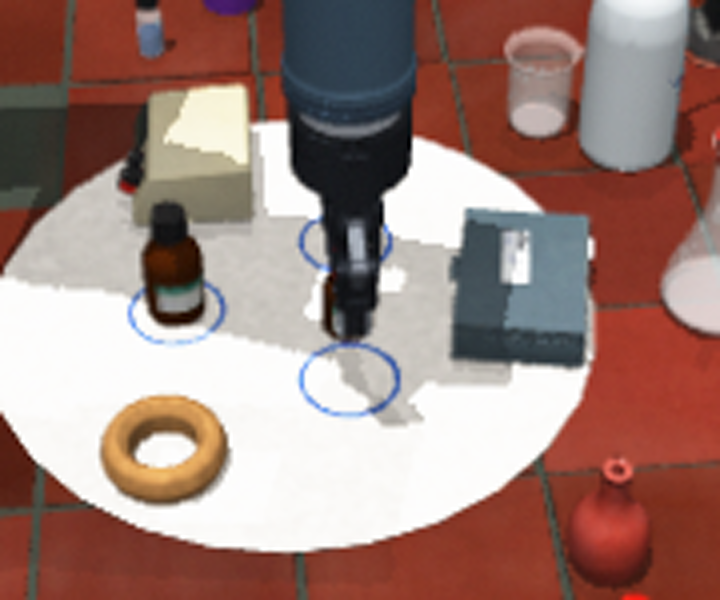

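The side crop shows the brown bottle in its ring (178,310). The dropper, in the gripper at (345,310), is above its ring (350,380). I'll lower it.

Request:
drive_tool --pt "0 0 0.6" --pt "0 0 0.7" --pt "0 0 0.5" --pt "0 0 0.22" --pt "0 0 0" --pt "0 0 0.05" --pt "0 0 0" --spin '[0, 0, 0, 0, 0, 0, 0]'

```text
t: 14.3
tool_pos: [0.5664, -0.0444, 0.0141]
tool_rot: [3.141, -0.001, 0.001]
ft_force: [-1.5, -0.6, 4.2]
width: 0.0318
finger_force: 30.5
```

Request:
drive_tool --pt "0 0 0" --pt "0 0 0" --pt "0 0 0" --pt "0 0 0" --pt "0 0 0" --pt "0 0 0" --spin '[0, 0, 0, 0, 0, 0]' --gripper -1

```text
t: 14.9
tool_pos: [0.5661, -0.044, 0.0132]
tool_rot: [-3.142, 0.001, 0.0]
ft_force: [-0.4, -0.5, 0.2]
width: 0.085
finger_force: 0.0
```

Request:
drive_tool --pt "0 0 -0.6" --pt "0 0 -0.9" --pt "0 0 -0.9" --pt "0 0 -0.9" --pt "0 0 -0.9" --pt "0 0 -0.9" --pt "0 0 -0.4" --pt "0 0 0" --spin '[0, 0, 0, 0, 0, 0, 0, 0]'

```text
t: 15.7
tool_pos: [0.567, -0.0443, 0.1522]
tool_rot: [3.141, -0.001, 0.005]
ft_force: [-0.2, -1.1, 0.3]
width: 0.0855
finger_force: 0.0
```

```bash
python3 - <<'E'
from h import *
print(arm.observe()['tool_pos'],arm.observe()['width'],top(cam('wrist'),.565,-.0445,.071))
E
```

```text
[ 0.56702732 -0.04427364  0.15224116] 0.08546148270934241 (706, array([ 0.5659, -0.0435,  0.0702]), array([ 0.5651, -0.0435,  0.0685]))
```

Request:
drive_tool --pt "0.05 -0.6 0" --pt "0.05 -0.9 0" --pt "0.05 -0.9 0" --pt "0.05 -0.9 0" --pt "0.05 -0.9 0" --pt "0.05 -0.9 0" --pt "0.05 -0.9 0" --pt "0.05 -0.9 0" --spin '[0, 0, 0, 0, 0, 0, 0, 0]'

```text
t: 16.55
tool_pos: [0.5749, 0.1305, 0.149]
tool_rot: [-3.141, 0.0, 0.005]
ft_force: [0.1, 0.8, 0.0]
width: 0.0852
finger_force: 0.0
```

Request:
drive_tool --pt "0 -0.9 0" --pt "0 -0.9 0" --pt "0 -0.9 0" --pt "0 -0.9 0" --pt "0 -0.9 0" --pt "0 -0.9 0" --pt "0 -0.9 0" --pt "0 -0.9 0" --spin '[0, 0, 0, 0, 0, 0, 0, 0]'

```text
t: 17.35
tool_pos: [0.5747, 0.3102, 0.1488]
tool_rot: [3.141, -0.0, -0.005]
ft_force: [0.6, 0.1, -0.3]
width: 0.0853
finger_force: 0.0
```

Request:
drive_tool --pt "0 -0.9 0.3" --pt "0 -0.8 0.3" --pt "0 0 0.3" --pt "0 0 0" --pt "0 0 0" --spin '[0, 0, 0, 0, 0]'

```text
t: 17.85
tool_pos: [0.5759, 0.3503, 0.1274]
tool_rot: [3.141, -0.001, -0.002]
ft_force: [0.6, -0.8, 0.3]
width: 0.0852
finger_force: 0.0
```

```bash
python3 - <<'E'
from h import *
print(arm.observe()['tool_pos'],arm.observe()['tool_rot'],top(cam('wrist'),.577,.350,.078))
E
```

```text
[0.57586916 0.35030752 0.12742134] [ 3.14052806e+00 -1.39358479e-03 -2.49083011e-03] (1818, array([0.58  , 0.3556, 0.0771]), array([0.5788, 0.3558, 0.0757]))
```

Request:
drive_tool --pt "0.1 -0.14 0.8" --pt "0 0 0.8" --pt "0 0 0.8" --pt "0 0 0.8" --pt "0 0 0.7" --pt "0 0 0.5" --pt "0 0 0.25" --pt "0 0 0" --spin '[0, 0, 0, 0, 0, 0, 0, 0]'

```text
t: 18.7
tool_pos: [0.5786, 0.3539, 0.0116]
tool_rot: [3.141, -0.002, -0.002]
ft_force: [-0.4, -0.8, 0.2]
width: 0.0856
finger_force: 0.0
```

Request:
drive_tool --pt "0 0 0" --pt "0 0 0" --pt "0 0 0" --pt "0 0 0" --pt "0 0 0" --pt "0 0 0" --pt "0 0 0" --pt "0 0 0" --spin '[0, 0, 0, 0, 0, 0, 0, 0]' --gripper 1 --squeeze 30

```text
t: 19.5
tool_pos: [0.5796, 0.3548, 0.0134]
tool_rot: [-3.141, 0.001, -0.003]
ft_force: [-0.7, -0.0, 6.0]
width: 0.0463
finger_force: 31.5
```

Request:
drive_tool --pt "0 0 -0.3" --pt "0 0 -0.7" --pt "0 0 -0.9" --pt "0 0 -0.9" --pt "0 0 -0.4" --pt "0 0 0" --spin '[0, 0, 0, 0, 0, 0]'

```text
t: 20.1
tool_pos: [0.5797, 0.3549, 0.0939]
tool_rot: [-3.14, 0.001, -0.005]
ft_force: [-0.3, 0.9, -0.1]
width: 0.0462
finger_force: 31.1
```

Request:
drive_tool --pt "0 0.5 0" --pt "0 0.9 0" --pt "0 0.9 0" --pt "0 0.9 0" --pt "0 0.9 0" --pt "0 0.9 0" --pt "0 0.9 0" --pt "0 0.9 0" --spin '[0, 0, 0, 0, 0, 0, 0, 0]'

```text
t: 20.9
tool_pos: [0.5772, 0.1825, 0.0902]
tool_rot: [3.141, -0.001, -0.005]
ft_force: [0.3, 0.6, -0.5]
width: 0.0464
finger_force: 31.0
```

Request:
drive_tool --pt "-0.22 0.9 0" --pt "0 0.9 0" --pt "0 0.9 0" --pt "0 0.9 0" --pt "0 0 0" --pt "0 0 0" --pt "0 0 0" --pt "0 0 0" --spin '[0, 0, 0, 0, 0, 0, 0, 0]'

```text
t: 21.7
tool_pos: [0.5728, 0.0953, 0.0917]
tool_rot: [-3.141, -0.001, 0.001]
ft_force: [0.1, 1.6, -0.4]
width: 0.0465
finger_force: 31.0
```

```bash
python3 - <<'E'
from h import *
o=arm.observe(); print(o['tool_pos'],o['width'])
c=cam('wrist'); save(c,'w5.png')
E
```

```text
[0.57278966 0.09527201 0.09169754] 0.04645248432082655
```

View pics/w5.png

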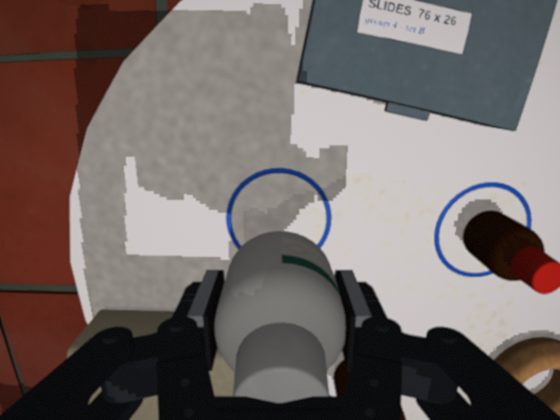

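The white bottle is held upright (280,300), directly above its ring (279,218). The dropper stands in its ring at (485,230). I'll lower it.

Request:
drive_tool --pt "0 0 0.6" --pt "0 0 0.8" --pt "0 0 0.8" --pt "0 0 0.5" --pt "0 0 0.26" --pt "0 0 0" --pt "0 0 0.05" --pt "0 0 0" --spin '[0, 0, 0, 0, 0, 0, 0, 0]'

```text
t: 22.55
tool_pos: [0.5737, 0.0945, 0.0175]
tool_rot: [3.142, -0.001, 0.002]
ft_force: [-0.0, 0.6, -0.8]
width: 0.0464
finger_force: 31.1
```

Request:
drive_tool --pt "0 0 0" --pt "0 0 0" --pt "0 0 0" --pt "0 0 0" --pt "0 0 0" --pt "0 0 0" --spin '[0, 0, 0, 0, 0, 0]' --gripper -1

```text
t: 23.15
tool_pos: [0.5731, 0.0944, 0.0168]
tool_rot: [-3.142, 0.001, 0.0]
ft_force: [0.5, -0.3, -0.1]
width: 0.0852
finger_force: 0.0
```

Request:
drive_tool --pt "0 0 -0.6" --pt "0 0 -0.9" --pt "0 0 -0.9" --pt "0 0 -0.9" --pt "0 0 -0.9" --pt "0 0 -0.9" --pt "0 0 -0.4" --pt "0 0 0" --spin '[0, 0, 0, 0, 0, 0, 0, 0]'

```text
t: 23.95
tool_pos: [0.5741, 0.0944, 0.1558]
tool_rot: [3.142, -0.001, 0.005]
ft_force: [0.2, -0.1, 0.1]
width: 0.0852
finger_force: 0.0
```

```bash
python3 - <<'E'
from h import *
print(arm.observe()['tool_pos'],arm.observe()['width'],top(cam('wrist'),.5735,.095,.081))
E
```

```text
[0.57411285 0.09443861 0.15576858] 0.08516622669294527 (1449, array([0.5741, 0.0953, 0.0801]), array([0.5731, 0.0952, 0.0787]))
```

Request:
drive_tool --pt "-0.48 -0.85 0" --pt "-0.48 -0.85 0" --pt "-0.48 -0.85 0" --pt "-0.48 -0.85 0" --pt "-0.48 -0.85 0" --pt "-0.48 -0.85 0" --pt "-0.48 -0.85 0" --pt "-0.48 -0.85 0" --spin '[0, 0, 0, 0, 0, 0, 0, 0]'

```text
t: 24.8
tool_pos: [0.4757, 0.265, 0.1524]
tool_rot: [3.141, -0.001, -0.005]
ft_force: [0.9, -0.3, -0.3]
width: 0.0853
finger_force: 0.0
```

Request:
drive_tool --pt "-0.48 -0.85 0.3" --pt "-0.48 -0.85 0.5" --pt "-0.48 -0.85 0.5" --pt "-0.48 -0.85 0.5" --pt "0 0 0" --pt "0 0 0" --pt "0 0 0" --spin '[0, 0, 0, 0, 0, 0, 0]'

```text
t: 25.5
tool_pos: [0.4296, 0.3489, 0.109]
tool_rot: [3.141, -0.001, -0.0]
ft_force: [0.3, -0.3, -0.2]
width: 0.0854
finger_force: 0.0
```

```bash
python3 - <<'E'
from h import *
c=cam('wrist'); save(c,'w6.png'); print(arm.observe()['tool_pos'],top(c,.43,.35,.059,.02))
E
```

```text
[0.42992397 0.34888743 0.10933085] (868, array([0.4308, 0.3536, 0.0581]), array([0.4297, 0.3537, 0.0567]))
```

View pics/w6.png

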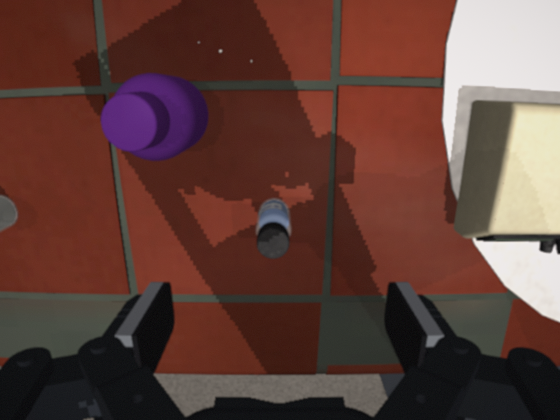

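The vial cap is at (273,240), about 3 mm left of the finger mid-line (278). The purple bottle at (155,115) is clear of the fingers.

Request:
drive_tool --pt "0.04 -0.14 0.8" --pt "0 0 0.8" --pt "0 0 0.8" --pt "0 0 0.8" --pt "0 0 0.5" --pt "0 0 0.18" --pt "0 0 0" --spin '[0, 0, 0, 0, 0, 0, 0]'

```text
t: 26.25
tool_pos: [0.4305, 0.3527, 0.0122]
tool_rot: [3.141, -0.002, -0.001]
ft_force: [0.4, 0.6, 1.1]
width: 0.0857
finger_force: 0.0
```

Request:
drive_tool --pt "0 0 0" --pt "0 0 0" --pt "0 0 0" --pt "0 0 0" --pt "0 0 0" --pt "0 0 0" --pt "0 0 0" --pt "0 0 0" --spin '[0, 0, 0, 0, 0, 0, 0, 0]' --gripper 1 --squeeze 25

```text
t: 27.05
tool_pos: [0.4305, 0.3532, 0.0128]
tool_rot: [-3.141, 0.001, -0.001]
ft_force: [-1.2, -1.0, 5.1]
width: 0.021
finger_force: 24.8
```

Request:
drive_tool --pt "0 0 -0.3" --pt "0 0 -0.8" --pt "0 0 -0.9" --pt "0 0 -0.9" --pt "0 0 -0.9" --pt "0 0 -0.4" --pt "0 0 0" --spin '[0, 0, 0, 0, 0, 0, 0]'

```text
t: 27.75
tool_pos: [0.4312, 0.3535, 0.1188]
tool_rot: [-3.14, 0.001, -0.004]
ft_force: [0.4, -0.7, -0.6]
width: 0.0215
finger_force: 24.5
```

Request:
drive_tool --pt "0.5 0.6 -0.3" --pt "0.7 0.9 -0.2" --pt "0.7 0.9 0" --pt "0.7 0.9 0" --pt "0.7 0.9 0" --pt "0.7 0.9 0" --pt "0.7 0.9 0" --pt "0.7 0.9 0" --spin '[0, 0, 0, 0, 0, 0, 0, 0]'

```text
t: 28.55
tool_pos: [0.5649, 0.1793, 0.128]
tool_rot: [3.141, -0.001, -0.004]
ft_force: [0.8, -0.6, -0.6]
width: 0.0216
finger_force: 24.5
```

Request:
drive_tool --pt "0.7 0.9 0" --pt "0.7 0.9 0" --pt "0.7 0.9 0" --pt "0.7 0.9 0" --pt "0.7 0.9 0" --pt "0.7 0.9 0" --pt "0.7 0.9 0" --pt "0 0 0" --spin '[0, 0, 0, 0, 0, 0, 0, 0]'

```text
t: 29.35
tool_pos: [0.6888, 0.0193, 0.1274]
tool_rot: [3.141, -0.006, -0.002]
ft_force: [0.6, -0.0, -0.1]
width: 0.0213
finger_force: 24.6
```

```bash
python3 - <<'E'
from h import *
o=arm.observe(); print(o['tool_pos'],o['width'],o['tool_rot'])
for n in('wrist','top'):
    c=cam(n); P=cloud(c); P[c['z_map']<=0]=np.nan
    T=P[(np.abs(P[...,2]-.039)<.006)&(np.hypot(P[...,0]-.69,P[...,1]-.017)<.1)][:,:2]
    print(n,len(T),cv2.minAreaRect((T*1000).astype(np.float32)))
save(cam('wrist'),'w7.png')
E
```

```text
[0.68879875 0.01930063 0.12743849] 0.021261475987249798 [ 3.14054315e+00 -6.13224860e-03 -2.01667682e-03]
wrist 22362 ((689.8192749023438, 19.4097900390625), (120.40668487548828, 94.53633117675781), 78.62830352783203)
top 721 ((683.447265625, 23.781585693359375), (120.37984466552734, 82.97889709472656), 71.41344451904297)
```

View pics/w7.png

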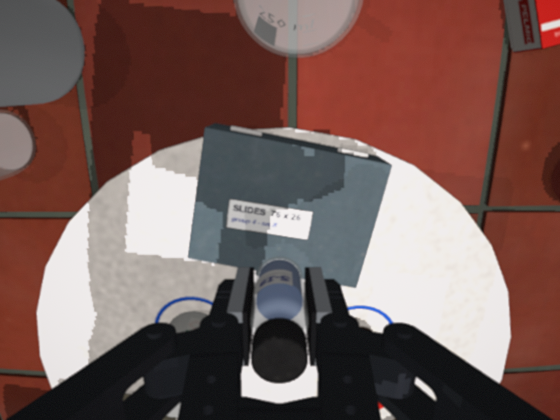

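The wrist view shows the vial held upright at (280,300) above the slide box lid (290,205). The hand is within about 1 mm of the measured lid middle. I'll lower it.

Request:
drive_tool --pt "0.04 0.04 0.6" --pt "0 0 0.8" --pt "0 0 0.8" --pt "0 0 0.5" --pt "0 0 0.28" --pt "0 0 0" --pt "0 0 0.06" --pt "0 0 0" --spin '[0, 0, 0, 0, 0, 0, 0, 0]'

```text
t: 30.3
tool_pos: [0.6892, 0.0219, 0.0547]
tool_rot: [3.141, -0.001, 0.003]
ft_force: [-0.5, 0.2, 0.4]
width: 0.0213
finger_force: 24.5
```

Request:
drive_tool --pt "0 0 0" --pt "0 0 0" --spin '[0, 0]'

```text
t: 30.5
tool_pos: [0.689, 0.0218, 0.0545]
tool_rot: [3.141, -0.001, 0.002]
ft_force: [-0.3, 0.5, 0.2]
width: 0.0212
finger_force: 24.5
```

Request:
drive_tool --pt "0 0.16 0" --pt "0 0 0.05" --pt "0 0 0" --pt "0 0 0" --spin '[0, 0, 0, 0]'

```text
t: 30.9
tool_pos: [0.6885, 0.0178, 0.0524]
tool_rot: [-3.141, 0.001, 0.0]
ft_force: [0.8, 0.5, -0.1]
width: 0.0212
finger_force: 24.6
```

Request:
drive_tool --pt "0 0 0.05" --pt "0 0 0" --pt "0 0 0" --spin '[0, 0, 0]'

```text
t: 31.2
tool_pos: [0.6887, 0.0179, 0.0518]
tool_rot: [3.141, -0.001, 0.001]
ft_force: [-2.0, 0.3, 4.3]
width: 0.0217
finger_force: 24.8
```

Contact (4 N). I'll release and retract.

Request:
drive_tool --pt "0 0 0" --pt "0 0 0" --pt "0 0 0" --pt "0 0 0" --pt "0 0 0" --pt "0 0 0" --pt "0 0 0" --spin '[0, 0, 0, 0, 0, 0, 0]' --gripper -1

```text
t: 31.9
tool_pos: [0.6886, 0.0179, 0.0513]
tool_rot: [-3.142, 0.001, 0.0]
ft_force: [0.5, -0.1, -0.5]
width: 0.0854
finger_force: 0.0
```

Request:
drive_tool --pt "0 0 -0.6" --pt "0 0 -0.9" --pt "0 0 -0.9" --pt "0 0 -0.9" --pt "0 0 -0.9" --pt "0 0 -0.9" --pt "0 0 -0.9" --pt "0 0 0" --spin '[0, 0, 0, 0, 0, 0, 0, 0]'

```text
t: 32.7
tool_pos: [0.6907, 0.0177, 0.207]
tool_rot: [3.14, -0.001, 0.014]
ft_force: [0.8, 0.5, 1.3]
width: 0.0854
finger_force: 0.0
```

Request:
drive_tool --pt "-0.8 0 -0.6" --pt "-0.9 0 0" --pt "-0.9 0 0" --pt "-0.9 0 0" --pt "-0.9 0 0" --pt "0 0 0" --pt "0 0 0" --spin '[0, 0, 0, 0, 0, 0, 0]'

```text
t: 33.4
tool_pos: [0.5787, 0.018, 0.2166]
tool_rot: [3.142, -0.001, 0.001]
ft_force: [0.3, -0.0, -0.0]
width: 0.0855
finger_force: 0.0
```

```bash
python3 - <<'E'
from h import *
o=arm.observe(); print(o['tool_pos'],o['t'])
c=cam('wrist'); save(c,'w8.png')
for a in[(.69,.017,.098,.03),(.565,-.0445,.071,.03),(.5735,.095,.081,.03),(.4485,.033,.096,.03)]: print(top(c,*a))
s=cam('side'); cv2.imwrite('pics/c8.png',cv2.resize(s['color'][150:300,190:390],None,fx=4,fy=4,interpolation=2)[:,:,::-1])
t=cam('top'); print(top(t,.742,.22,.072,.045),top(t,.7095,-.206,.084))
E
```

```text
[0.57868413 0.01795244 0.2165881 ] 33.4
(641, array([0.6876, 0.0187, 0.097 ]), array([0.6874, 0.0187, 0.0957]))
(451, array([ 0.5657, -0.0429,  0.0702]), array([ 0.565 , -0.0432,  0.0684]))
(952, array([0.5739, 0.0943, 0.0801]), array([0.5731, 0.0946, 0.0787]))
(569, array([0.4512, 0.0334, 0.0952]), array([0.4493, 0.0336, 0.0936]))
(126, array([0.7434, 0.2218, 0.0705]), array([0.7418, 0.2173, 0.072 ])) (31, array([ 0.7099, -0.2068,  0.0837]), array([ 0.7089, -0.2075,  0.0838]))
```

View pics/c8.png

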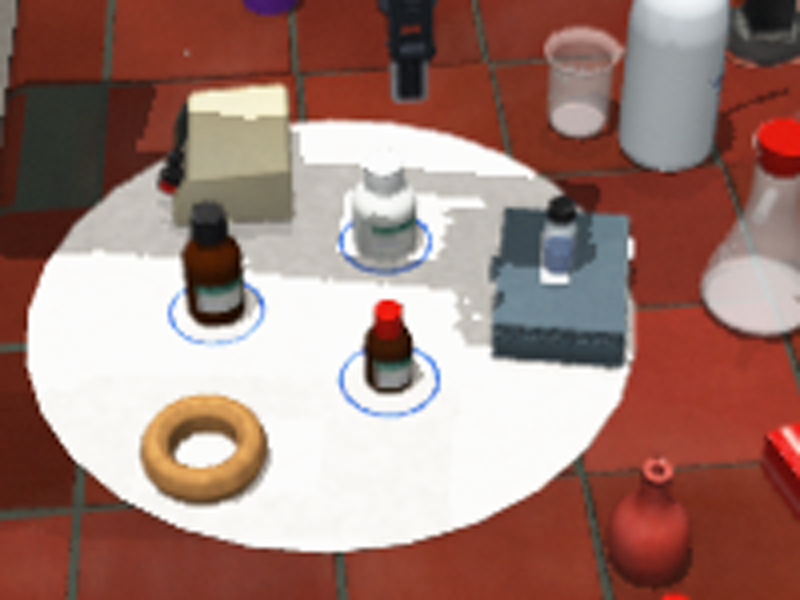

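View pics/w8.png

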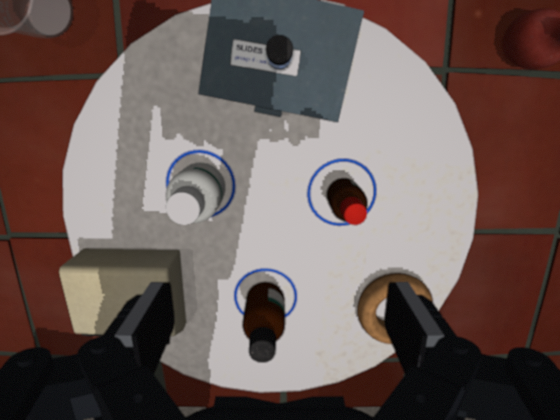

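All three bottles stand upright in their rings: white (385,215), brown (215,270) and dropper (388,350). The vial stands on the middle of the lid (558,240). The beaker (580,80) and bulb (650,520) are where they started, and the gripper is clear.

```bash
python3 -c "
from cell import arm
print(arm.sign_off())"
```

```text
the job is handed in; nothing more can be done
None
```

The job is handed in: the white, brown and dropper bottles stand upright in their rings and the vial on the middle of the slide box lid, each within about 3 mm by the last camera check, with the beaker and bulb unmoved; `arm.sign_off()` gave no verdict.

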